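# Tip the tool case down and push it home against the stop rail

## Task

The green tool case stands on its short end in front of the low aluminium stop rail. Push near its top to tip it over away from you, so that it lies on its base with the lid up, then push it along the bench until its far end sits square and flush against the face of the rail. Only push, never lift or carry the case, leave the bottles and the ring gauge alone, and finish clear of the case.

Things in the scene. Friction and masses are not known exactly. Their poses are not given: they have to be found in the camera images.
- case_mid (a point): Centre of the loose, closed green tool case, 100 x 128 x 50 mm, about 0.3 kg. Axes: z from base to lid (50 mm), y along its 128 mm length, x across its 100 mm width (clasps on the -x side). It starts 128 mm tall on its -y end, lid facing the robot, base facing the rail. Pushed high on the lid face it tips about its lower base edge and past about 21 degrees falls onto its base. The lid does not open.
- case_end (a point): Middle of the case's +y end face (100 x 50 mm), axes as the case: on top at the start; lying, it is the end that goes against the rail, 25 mm above the bench.
- case_foot (a point): Middle of the edge between the case's base and its -y end, axes as the case: the edge it tips about, on the bench throughout.
- stop_rail: Fixed aluminium angle, 180 mm long along its y, 26 mm high. Origin on the bench at the middle of the foot of its upright face; x points level, away from the robot, square to the face: the case belongs at negative x, against x = 0. The case starts about 0.22 m in front of it, turned by up to 0.25 rad.
- glue: Bystander: upright glue bottle with a red spout cap, 38 mm diameter, 113 mm high, origin under its centre; left of the work.
- pump: Bystander: upright pump bottle with a blue collar, 64 mm diameter, 129 mm high, origin under its centre; beside the left end of the rail.
- ring: Bystander: knurled steel ring gauge, 47 mm diameter, 14 mm high, origin under its centre; right of the work.
There are look-alikes about, which are no part of the job. Leave any purple look-alike of the part that bears case_mid alone.

How it is judged:
By the outcome, as a careful person would: the job done as asked, in the order asked, and still so for the second after the job is handed in, with the robot touching nothing.
It also fails if it takes over 50 s, if anything falls off the work surface, if the arm or the gripper's body presses on something with over 40 N, if the wrist force passes 120 N, or if a joint passes its speed limit or range.

## Robot

A 7-joint arm with a two-finger parallel gripper is mounted at the origin on a cart in front of the work surface, level with it; the furniture and walls round the work are solid. World frame = base frame: x ahead of the robot, y to its left, z up, the work surface at z = 0. Lengths are in m, angles in rad, forces in N, time in s.
With the tool pointing down it reaches from about 0.425 to 0.925 m from the base axis. Payload 6.8 kg.
Tool frame: the origin (TCP) lies between the finger pads; the fingertips stand 14 mm ahead of it and the grasp point (between the pads) lies 5 mm behind it; z points along the fingers, y is the line along which they close (so a half turn about z gives the same grasp; the last joint's range is limited). The gripper opens to 85 mm and grips with 20 to 120 N. Pads are 22 mm wide; open, the fingers measure 114 mm over their backs; the gripper's body (76 mm by 85 mm) begins 54 mm behind the grasp point. The pads swing forward as they close: fully open they stand 13 mm farther back than shut.
Start: joints at [1.113, 0.477, 0.022, 1.555, -0.011, 1.109, -0.083], TCP at [0.231, -0.634, 0.211] pointing down, gripper open.
Joint ranges: [-2.96, 2.96], [-0.34, 2.1], [-1.41, 1.46], [0.24, 2.44], [-1.37, 4.51], [0.17, 1.92], [-2.96, 2.96]. Speed limits (rad/s): [2.39, 2.39, 3.14, 3.14, 3.14, 3.14, 3.14].

## Interface

Orientations are given as a rotation vector (axis times angle).
In Python, from bench import r, eyes, ticket gives the robot as it stands. The module is installed in compiled form; this text tells all that it offers.
- The arm moves only by the tool arm_command, never from a script. Its argument "plan" is text: rows parted by semicolons, each of 4 numbers parted by spaces: the shift along the tool's x, y, z in m, then the turn about the tool's z in degrees. In form: tx ty tz yaw; .... A call has 1 to 20 rows; each row shifts and turns the commanded pose from where the row before left it, along the tool's axes as they then stand; what a row does not reach is not made up. A row lasts 1/8 s, in which the tool goes at most 62.5 mm and 10.7 degrees, less where a joint would pass 70% of its speed; a pose out of reach is approached as far as the arm can. A call is refused whole if a number of a shift passes 0.0625 or a number of a turn 10.7, either way. A call with a gripper value outside its range is refused whole. "hand" is the closure, from -1 (fully open) to 1 (shut), set as the call begins (left out, the last holds). The fingers move at their own pace and stop on an object; "grip_force" is the grip in N (left out, the last holds). Time passes only in rows, so rows that do not move let the fingers close. It gives the time, the measured TCP pose, the force, the opening and the grip force at its end, in the units of the state.
- r.get_obs(): the state, without advancing time (a new reading comes with each control period).
- eyes.grab_frame(name): name is "scene" or "top" or "wrist"; returns (picture, depth): 480x640x3 uint8, red, green, blue; 480x640 float32, m along the optical axis (not along the pixel's ray), 0 where there is no reading.
- eyes.calibration(name): a dict with "fov_y" (degrees; the focal length in pixels is half the picture's height over the tangent of half this angle, whatever the lens; pixels are square), "cx", "cy" (the principal point, pixels), "origin" and "attitude" of the camera in the world; the wrist camera has in their place "tool_from_camera" (4x4, takes a point from camera to tool coordinates, whose origin is the TCP and whose axes are the flange's). Camera axes: x right, y up, looking along -z (the intrinsics and any distortion apply to the point x, -y, -z); pixel columns grow to the right and rows downward; lengths in m; the calibration is good to about 2 mm. A picture is of the moment at which its call begins: read the wrist's pose just before it. calibration takes no time and is no camera call.
- ticket.hand_in(): hands the job in; it is judged then, once.
The state is a dict: "clock": time; "joints": joint angles; "qvel": joint speeds; "tau": joint torques, N m; "tcp_pos": TCP position; "orientation": TCP orientation; "contact_force": force on the tool from outside, world axes, zero at the start; "moment": the same for the moment, N m; "grip_width": finger opening in m; "gripper_force": force on a finger pad.
Only numpy, scipy, OpenCV 4.12 (cv2) and the standard library are available. Lean on these libraries where they do the work, as an engineer would, in place of code of your own. Each camera call takes 0.05 s, during which the arm holds its last target. There are 200 camera calls.

## Working session

There is one attempt and no reset: what is moved stays moved. The work goes in short steps, Python scripts to look and compute and a tool call to move; the robot and the scene stay as the last step left them, time stands still between calls to the robot, and variables do not carry over. Pictures are saved under pics/ and viewed, at most 10 in all, crops included, and the job is handed in when it is done.

Besides the shell and the picture viewer there is one more tool, called after "Request:" in YAML: its name, and indented under it one key for each argument. arm_command: Moves the arm, as the interface text tells. Its arguments: {"type":"object","properties":{"plan":{"type":"string"},"hand":{"type":"number"},"grip_force":{"type":"number"}},"required":["plan"]}

```bash
mkdir -p pics
cat > h.py <<'E'
from bench import r, eyes, ticket
import numpy as np, cv2
from scipy.spatial.transform import Rotation as R
def cal(n):
    c=eyes.calibration(n); f=240/np.tan(np.radians(c['fov_y'])/2); return c,f
def pose(c):
    a=np.array(c['attitude'],float)
    return (R.from_rotvec(a).as_matrix() if a.shape==(3,) else a), np.array(c['origin'])
def cloud(n,d):
    c,f=cal(n); A,o=pose(c)
    v,u=np.mgrid[:480,:640]
    P=np.stack([(u-c['cx'])/f*d,-(v-c['cy'])/f*d,-d],-1)
    return P@A.T+o
E
python3 - <<'E'
from h import *
o=r.get_obs(); print({k:np.round(v,3) for k,v in o.items()})
for n in ['scene','top']:
    print(eyes.calibration(n))
    p,d=eyes.grab_frame(n); cv2.imwrite(f'pics/{n}0.png',p[:,:,::-1]); np.savez(f'{n}0.npz',p=p,d=d)
print(eyes.calibration('wrist'))
E
```

```text
{'clock': np.float64(0.0), 'joints': array([ 1.113,  0.478,  0.022,  1.556, -0.012,  1.109, -0.083]), 'qvel': array([-0.001, -0.002,  0.001,  0.001,  0.   , -0.001, -0.   ]), 'tau': array([ 1.0000e-03, -5.9645e+01,  1.6080e+00, -2.8119e+01,  1.2000e-02,
        9.0000e-03, -0.0000e+00]), 'tcp_pos': array([ 0.231, -0.634,  0.21 ]), 'orientation': array([-3.092e+00, -5.460e-01,  1.000e-03]), 'contact_force': array([-1.181, -0.415, -0.336]), 'moment': array([ 0.066,  0.023, -0.045]), 'gripper_force': np.float64(0.0), 'grip_width': np.float64(0.085)}
{'fov_y': 56.483663987597346, 'cx': 320.21080433114116, 'cy': 236.69318459637662, 'origin': array([ 0.190506  , -0.10681546,  0.74801435]), 'attitude': array([ 0.68562105, -0.24078631, -0.60708007])}
{'fov_y': 49.61612953689994, 'cx': 320.5674236776434, 'cy': 238.6574869996501, 'origin': array([0.48050515, 0.33180629, 0.96149479]), 'attitude': array([ 0.05534834, -0.0320933 , -1.59356548])}
{'fov_y': 63.17834053645396, 'cx': 317.4544888723145, 'cy': 237.5641898082509, 'tool_from_camera': array([[ 7.39733234e-04,  9.59397444e-01,  2.82056729e-01,
         7.12124474e-02],
       [ 9.99998243e-01, -2.23828230e-04, -1.86129828e-03,
         3.37992271e-05],
       [-1.72259255e-03,  2.82057610e-01, -9.59395923e-01,
        -1.61983605e-01],
       [ 0.00000000e+00,  0.00000000e+00,  0.00000000e+00,
         1.00000000e+00]])}
```

View pics/scene0.png

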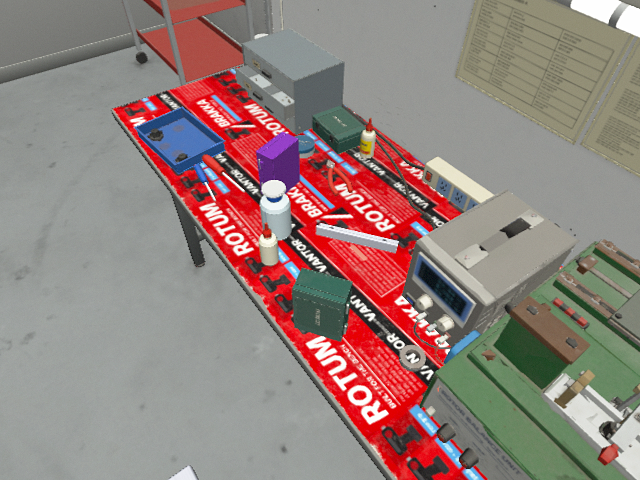

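View pics/top0.png

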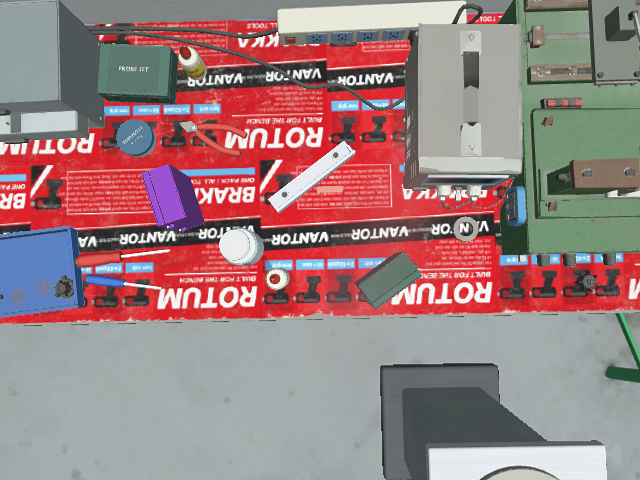

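The scene view shows the green case standing at about (322,305), with the rail behind it at (357,236). In the top view the case is at (390,280), the rail runs (270,205) to (352,147), glue is at (278,281), the pump at (241,247) and the ring at (466,228). The second green case, at top (137,73), is a look-alike.

Run:
```python
from h import *
def rect(Q,nm):
    (c,s,a)=cv2.minAreaRect((Q*1000).astype(np.float32)); b=cv2.boxPoints((c,s,a))
    print(nm,len(Q),'c',np.round(c,1),'s',np.round(s,1)); print(np.round(b,1).tolist())
for n in ['top','scene']:
    z=np.load(f'{n}0.npz'); p=z['p'].astype(int); P=cloud(n,z['d'])
    ok=z['d']>0
    if n=='top':
        M=np.zeros((480,640),bool); M[235:325,340:440]=1
        print('table z',np.median(P[200:215,390:400,2]))
        R2=np.zeros((480,640),bool); R2[130:225,255:365]=1
    else:
        M=np.zeros((480,640),bool); M[260:350,285:360]=1
        R2=np.zeros((480,640),bool); R2[215:255,308:402]=1
    m=M&ok&(P[...,2]>.118)&(P[...,2]<.14); Q=P[m]; print(n,'z',np.percentile(Q[:,2],[5,50,95])); rect(Q[:,:2],'casetop')
    m=M&ok&(P[...,2]>.02)&(P[...,2]<.11); rect(P[m][:,:2],'caseside')
    m=R2&ok&(P[...,2]>.019)&(P[...,2]<.035);Q=P[m]; print('z',np.percentile(Q[:,2],[5,50,95]));rect(Q[:,:2],'rail')
    m=R2&ok&(P[...,2]>.006)&(P[...,2]<.035);Q=P[m]; rect(Q[:,:2],'rail all')
    for nm,(a,b,c,d) in ({'glue':(265,293,262,292),'pump':(225,265,215,268),'ring':(455,482,450,480)}).items():
        if n=='top':
            q=P[a-0:b,c:d] if 0 else None
z=np.load('top0.npz');P=cloud('top',z['d'])
for nm,(x0,x1,y0,y1) in {'glue':(264,294,262,294),'pump':(215,268,225,268),'ring':(450,482,213,243)}.items():
    Q=P[y0:y1,x0:x1].reshape(-1,3); Q=Q[Q[:,2]>.008]; print(nm,np.round(np.median(Q,0),3),Q.min(0).round(3),Q.max(0).round(3))
```

```text
table z 0.0008941563735367919
top z [0.12570942 0.12833451 0.13063403]
casetop 1763 c [458.5 234.6] s [49.2 92.1]
[[412.1000061035156, 258.29998779296875], [464.6000061035156, 182.6999969482422], [505.0, 210.8000030517578], [452.3999938964844, 286.3999938964844]]
caseside 245 c [460.2 234.2] s [ 47.2 100.4]
[[412.20001220703125, 262.0], [469.3999938964844, 179.5], [508.20001220703125, 206.39999389648438], [451.0, 288.8999938964844]]
z [0.02157364 0.02591135 0.02923709]
rail 365 c [639.3 352.2] s [  7.  179.2]
[[583.2999877929688, 422.20001220703125], [689.7000122070312, 278.1000061035156], [695.2999877929688, 282.20001220703125], [588.9000244140625, 426.29998779296875]]
rail all 765 c [640.3 370.7] s [126.6 187.7]
[[571.0, 460.29998779296875], [583.2000122070312, 272.8999938964844], [709.5999755859375, 281.1000061035156], [697.4000244140625, 468.5]]
scene z [0.12219358 0.12834547 0.13024705]
casetop 1493 c [457.3 231.6] s [51.1 92.2]
[[409.8999938964844, 254.60000610351562], [462.79998779296875, 179.1999969482422], [504.6000061035156, 208.60000610351562], [451.70001220703125, 284.0]]
caseside 1511 c [456.4 229.5] s [ 51.  100.5]
[[406.20001220703125, 255.1999969482422], [465.20001220703125, 173.89999389648438], [506.5, 203.89999389648438], [447.5, 285.20001220703125]]
z [0.01958773 0.02481059 0.02767553]
rail 347 c [637.8 349.1] s [ 10.2 179.7]
[[579.5, 417.70001220703125], [688.0, 274.3999938964844], [696.0999755859375, 280.5], [587.7000122070312, 423.79998779296875]]
rail all 716 c [647.5 356.3] s [ 34.5 179.8]
[[580.0999755859375, 418.29998779296875], [687.2000122070312, 273.79998779296875], [714.9000244140625, 294.29998779296875], [607.7999877929688, 438.79998779296875]]
glue [0.465 0.42  0.07 ] [0.445 0.332 0.009] [0.482 0.442 0.961]
pump [0.519 0.474 0.126] [0.481 0.332 0.008] [0.552 0.51  0.961]
ring [0.545 0.083 0.014] [0.481 0.058 0.008] [0.569 0.332 0.961]
```

Run:
```python
from h import *
G=np.full((8,12),-1.)
for n in ['top','scene']:
    z=np.load(f'{n}0.npz'); P=cloud(n,z['d'])[z['d']>0]
    P=P[P[:,2]<.7]
    i=((P[:,0]-.2)//.08).astype(int); j=((P[:,1]+.72)//.08).astype(int)
    k=(i>=0)&(i<8)&(j>=0)&(j<12); np.maximum.at(G,(i[k],j[k]),P[k,2])
print('cols y from -.72 step .08; rows x from .2');print(G.round(2))
```

```text
cols y from -.72 step .08; rows x from .2
[[-0.74 -0.74 -0.55 -0.73 -0.74 -0.74 -0.74 -0.74 -0.74 -0.74 -0.74 -0.74]
 [-0.74 -0.74 -0.56 -0.74 -0.74 -0.74 -0.74 -0.74 -0.74 -0.74 -0.74 -0.74]
 [-1.   -1.   -1.   -1.   -1.   -1.    0.01  0.02  0.01  0.01  0.01  0.13]
 [-1.   -1.   -1.   -1.   -1.   -1.    0.14  0.14  0.14  0.14  0.01  0.13]
 [-1.   -1.   -1.   -1.   -1.   -1.    0.23  0.26  0.26  0.24  0.08  0.01]
 [-1.   -1.   -1.   -1.   -1.   -1.    0.23  0.26  0.26  0.24  0.18  0.18]
 [-1.   -1.   -1.   -1.   -1.   -1.    0.15  0.17  0.16  0.18  0.18  0.17]
 [-1.   -1.   -1.   -1.   -1.   -1.    0.16  0.23  0.17  0.18  0.56  0.53]]
```

Request:
arm_command:
  plan: "0 0 -0.045 -7.5; 0 0 -0.045 -7.5; 0.022 -0.041 0 0; 0.022 -0.041 0 0; 0.022 -0.041 0 0; 0.022 -0.041 0 0; 0.05 -0.011 0 0; 0.05 -0.011 0 0; 0.05 -0.011 0 0; 0.05 -0.011 0 0; 0 0 0 0"
  hand: 0

```text
clock: 1.48
tcp_pos: [0.3502, -0.2951, 0.3014]
orientation: [-2.992, -0.957, -0.001]
contact_force: [-0.6, -0.3, 0.6]
grip_width: 0.0431
gripper_force: 0.0
```

Run:
```python
from h import *
o=r.get_obs(); print({k:np.round(o[k],3) for k in ['clock','joints','tcp_pos','orientation','grip_width','contact_force']}); print(R.from_rotvec(o['orientation']).as_matrix().round(3))
```

```text
{'clock': np.float64(1.475), 'joints': array([ 0.841,  0.047, -0.284,  1.915,  0.013,  1.181, -0.4  ]), 'tcp_pos': array([ 0.35 , -0.295,  0.301]), 'orientation': array([-2.992e+00, -9.570e-01, -1.000e-03]), 'grip_width': np.float64(0.043), 'contact_force': array([-0.64 , -0.286,  0.603])}
[[ 0.814  0.58   0.001]
 [ 0.58  -0.814  0.001]
 [ 0.001 -0.    -1.   ]]
```

Request:
arm_command:
  plan: "0.047 -0.028 0 0; 0.047 -0.028 0 0; 0.047 -0.028 0 0; 0.047 -0.028 0 0; 0.022 -0.033 0 0; 0.022 -0.033 0 0; 0.022 -0.033 0 0; 0.022 -0.033 0 0; 0.016 -0.043 0 0; 0.016 -0.043 0 0; 0.016 -0.042 0 0; 0 0 0 0"

```text
clock: 2.98
tcp_pos: [0.3984, 0.1944, 0.3015]
orientation: [-2.993, -0.953, -0.0]
contact_force: [-0.0, -1.0, 0.3]
grip_width: 0.0427
gripper_force: 0.0
```

Run:
```python
from h import *
o=r.get_obs(); print({k:np.round(o[k],3) for k in ['clock','joints','tcp_pos','orientation','grip_width','contact_force']})
p,d=eyes.grab_frame('wrist'); cv2.imwrite('pics/w1.png',p[:,:,::-1])
c,f=cal('wrist'); v,u=np.mgrid[:480,:640]
P=np.stack([(u-c['cx'])/f*d,-(v-c['cy'])/f*d,-d],-1); T=np.array(c['tool_from_camera'])
P=P@T[:3,:3].T+T[:3,3]; P=P@R.from_rotvec(o['orientation']).as_matrix().T+o['tcp_pos']
m=(d>0)&(P[...,2]>.118)&(P[...,2]<.137)&(np.hypot(P[...,0]-.458,P[...,1]-.2325)<.08)
Q=P[m]; print(len(Q)); 
if len(Q)>20:
    b=cv2.minAreaRect((Q[:,:2]*1000).astype(np.float32)); print(b, cv2.boxPoints(b).round(1).tolist())
```

```text
{'clock': np.float64(2.975), 'joints': array([ 0.222,  0.062, -0.833,  1.915,  0.049,  1.184, -1.582]), 'tcp_pos': array([0.398, 0.194, 0.301]), 'orientation': array([-2.993, -0.953, -0.   ]), 'grip_width': np.float64(0.043), 'contact_force': array([-0.044, -0.952,  0.326])}
6726
((457.6969299316406, 233.41783142089844), (48.65617370605469, 92.28499603271484), 35.420143127441406) [[411.1000061035156, 256.8999938964844], [464.6000061035156, 181.6999969482422], [504.29998779296875, 209.89999389648438], [450.79998779296875, 285.1000061035156]]
```

Request:
arm_command:
  plan: "0 0.003 0.047 0; 0 0 0.047 0; 0 0 0.047 0; 0 0 0.047 0; 0.01 0 0 0; 0.01 0 0 0; 0.005 0 0 0; 0.003 0 0 0; 0 0 0 0"

```text
clock: 4.15
tcp_pos: [0.4245, 0.2059, 0.114]
orientation: [2.996, 0.946, 0.002]
contact_force: [-0.2, -0.1, -0.1]
grip_width: 0.0427
gripper_force: 0.0
```

Request:
arm_command:
  plan: "0.004 0 0 0; 0.004 0 0 0; 0.004 0 0 0; 0.004 0 0 0; 0.004 0 0 0; 0 0 0 0"

```text
clock: 4.9
tcp_pos: [0.4407, 0.2175, 0.1134]
orientation: [-2.996, -0.946, -0.0]
contact_force: [-0.0, -0.7, 0.0]
grip_width: 0.0425
gripper_force: 0.0
```

Run:
```python
from h import *
p,d=eyes.grab_frame('scene'); cv2.imwrite('pics/s2.png',cv2.resize(p[160:400,200:480,::-1],None,fx=2,fy=2))
```

```text
(no output)
```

View pics/s2.png

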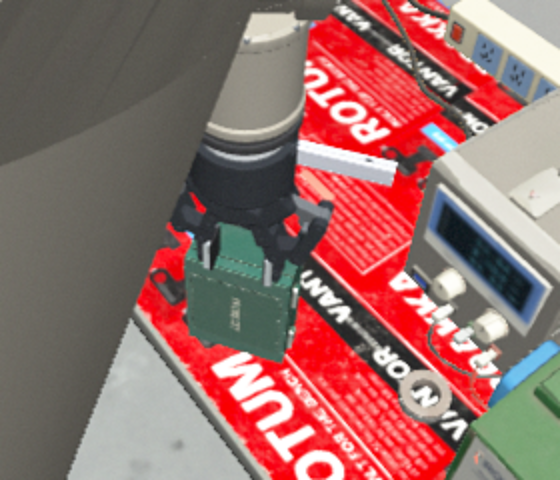

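The fingers (crop about (208,255) and (268,270)) are at the upper lid. The picture doesn't settle whether the case has tilted, so I'll use depth.

```bash
cat >> h.py <<'E'
def green(n):
    p,d=eyes.grab_frame(n); p=p.astype(int); P=cloud(n,d)
    m=(d>0)&(p[...,1]>p[...,0]+12)&(p[...,1]>p[...,2])&(np.hypot(P[...,0]-.52,P[...,1]-.28)<.17)&(P[...,2]>.004)&(P[...,2]<.16)
    Q=P[m]; n_=np.array([.803,.596]); o=np.array([.635,.348]); D=Q[:,:2]-o
    return np.c_[D@n_, D@[-n_[1],n_[0]], Q[:,2]]*1000
E
python3 - <<'E'
from h import *
for n in ['scene','top']:
    Q=green(n); print(n,len(Q)); print('x,y,z pct',np.percentile(Q,[1,50,99],axis=0).round(0).tolist())
    for z in range(5,150,15):
        q=Q[(Q[:,2]>z)&(Q[:,2]<z+15)]
        if len(q)>10: print(z,len(q),np.percentile(q[:,0],[3,50,97]).round(0))
E
```

```text
scene 2557
x,y,z pct [[-239.0, -36.0, 6.0], [-236.0, 12.0, 94.0], [-191.0, 57.0, 131.0]]
5 188 [-238. -236. -234.]
20 201 [-239. -237. -228.]
35 221 [-239. -237. -212.]
50 209 [-239. -237. -227.]
65 231 [-238. -237. -228.]
80 232 [-238. -237. -232.]
95 294 [-239. -237. -210.]
110 270 [-238. -236. -215.]
125 681 [-237. -221. -193.]
140 12 [-244. -236. -229.]
top 1049
x,y,z pct [[-226.0, -31.0, 125.0], [-202.0, 24.0, 128.0], [-186.0, 59.0, 132.0]]
110 18 [-221. -205. -188.]
125 1026 [-223. -202. -187.]
```

Run:
```python
from h import *
o=r.get_obs(); print(o['tcp_pos'],o['contact_force'])
p,d=eyes.grab_frame('wrist'); cv2.imwrite('pics/w2.png',p[:,:,::-1])
c,f=cal('wrist'); v,u=np.mgrid[:480,:640]
P=np.stack([(u-c['cx'])/f*d,-(v-c['cy'])/f*d,-d],-1); T=np.array(c['tool_from_camera'])
P=P@T[:3,:3].T+T[:3,3]; np.save('w2.npy',P)
```

```text
[0.440258   0.21715119 0.11332664] [0.17395904 0.07229594 1.03387249]
```

View pics/w2.png

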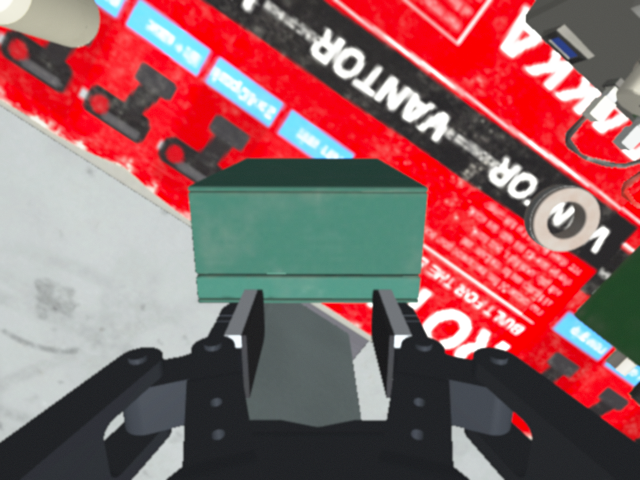

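The wrist view shows the case top at rows 185–300, its lid edge at row 300, and the fingertips just short of it at (243,295) and (385,295).

Run:
```python
import numpy as np
P=np.load('w2.npy')*1000
for u,v in [(310,190),(310,270),(310,296),(250,300),(243,292),(240,320),(385,292),(250,350)]: print(u,v,P[v,u].round(1))
```

```text
310 190 [ 46.6  -2.7 -14.3]
310 270 [ 14.4  -2.8 -15.2]
310 296 [  2.6  -2.9 -14.4]
250 300 [ 10.7 -23.8 -35. ]
243 292 [ 11.4 -27.2 -29.7]
240 320 [ 11.1 -24.4 -50.5]
385 292 [ 10.7  25.4 -28.2]
250 350 [  2.5 -21.1 -54. ]
```

Run:
```python
from h import *
p,d=eyes.grab_frame('scene'); cv2.imwrite('pics/s3.png',cv2.resize(p[255:345,285:365,::-1],None,fx=6,fy=6,interpolation=cv2.INTER_CUBIC))
o=r.get_obs(); M=R.from_rotvec(o['orientation']).as_matrix()
P=(cloud('scene',d)-o['tcp_pos'])@M*1000; np.save('s3.npy',P)
```

```text
(no output)
```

View pics/s3.png

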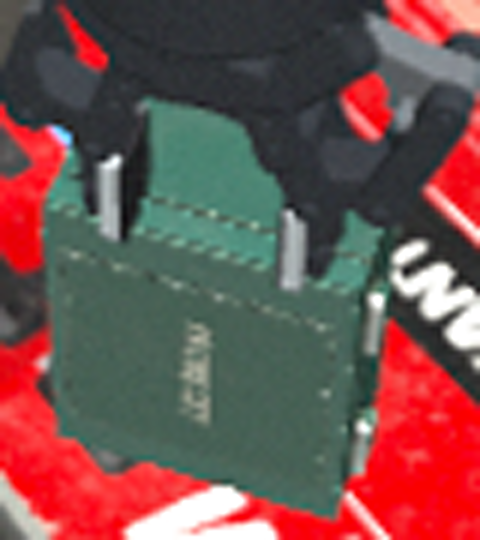

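The zoomed crop shows the fingers ending at about (112,238) and (292,287), right at the lid's top edge.

Run:
```python
import numpy as np
P=np.load('s3.npy')
for u in (303,304,333,334):
  for v in (284,288,291,293,295,297,299,301,303,306): print(u,v,P[v,u].round(1))
```

```text
303 284 [-12.7 -23.6 -55.1]
303 288 [-13.  -23.6 -44.4]
303 291 [-12.1 -24.1 -34.4]
303 293 [-11.8 -24.3 -28.1]
303 295 [ -1.6 -28.4  -5.8]
303 297 [ -0.9 -28.7   1.4]
303 299 [ -2.5 -28.2   5. ]
303 301 [ -2.2 -28.5  11.7]
303 303 [ -2.7 -28.3  17.1]
303 306 [ -2.7 -28.5  26.9]
304 284 [-12.  -22.1 -54.8]
304 288 [-13.8 -21.6 -46.4]
304 291 [-12.  -22.5 -35. ]
304 293 [-11.7 -22.7 -28.7]
304 295 [ -1.6 -26.6  -6.7]
304 297 [ -1.4 -26.7  -0.3]
304 299 [ -3.3 -26.1   2.7]
304 301 [ -3.3 -26.2   9. ]
304 303 [ -2.2 -26.7  17.1]
304 306 [ -3.4 -26.4  24.7]
333 284 [-11.8  24.8 -76.2]
333 288 [-14.2  25.8 -69.3]
333 291 [-12.   25.5 -58. ]
333 293 [-12.8  25.9 -53.8]
333 295 [-13.4  26.3 -49.3]
333 297 [-12.5  26.2 -42.2]
333 299 [-13.3  26.6 -37.9]
333 301 [-12.   26.5 -30.1]
333 303 [-2.8 24.4 -9.7]
333 306 [-1.8 24.5  1. ]
334 284 [-13.8  26.9 -79.9]
334 288 [-13.5  27.2 -69. ]
334 291 [-13.5  27.5 -61.1]
334 293 [-11.7  27.2 -52.8]
334 295 [-11.8  27.5 -47.5]
334 297 [-12.7  27.9 -43.4]
334 299 [-12.4  28.1 -37.4]
334 301 [-12.8  28.4 -32.3]
334 303 [-12.6  28.5 -26.3]
334 306 [-2.5 26.4 -1.1]
```

Both cameras put the fingertips about 27 mm behind the TCP, so they are hovering above the case top. I'll back off, drop lower and push again.

Request:
arm_command:
  plan: "-0.012 0 0 0; -0.012 0 0 0; 0 0 0.016 0; 0 0 0.016 0; 0.006 0 0 0; 0.004 0 0 0; 0.004 0 0 0; 0.004 0 0 0; 0.004 0 0 0; 0 0 0 0"

```text
clock: 6.4
tcp_pos: [0.4391, 0.2163, 0.0815]
orientation: [-2.996, -0.946, -0.001]
contact_force: [-1.0, -0.4, 0.2]
grip_width: 0.0428
gripper_force: 0.2
```

```bash
cat > chk.py <<'E'
from h import *
Q=green('scene'); print('x,y,z pct',np.percentile(Q,[1,50,99],axis=0).round(0).tolist())
for z in range(5,150,20):
        q=Q[(Q[:,2]>z)&(Q[:,2]<z+20)]
        if len(q)>10: print(z,len(q),np.percentile(q[:,0],[3,50,97]).round(0))
E
python3 chk.py
```

```text
Traceback (most recent call last):
  File "chk.py", line 2, in <module>
    Q=green('scene'); print('x,y,z pct',np.percentile(Q,[1,50,99],axis=0).round(0).tolist())
                                        ~~~~~~~~~~~~~^^^^^^^^^^^^^^^^^^^^
IndexError: index -1 is out of bounds for axis 0 with size 0
```

```bash
cat >> h.py <<'E'
def wgreen(name=None):
    o=r.get_obs(); p,d=eyes.grab_frame('wrist'); c,f=cal('wrist'); v,u=np.mgrid[:480,:640]
    if name: cv2.imwrite(name,p[:,:,::-1])
    P=np.stack([(u-c['cx'])/f*d,-(v-c['cy'])/f*d,-d],-1); T=np.array(c['tool_from_camera'])
    P=P@T[:3,:3].T+T[:3,3]; P=P@R.from_rotvec(o['orientation']).as_matrix().T+o['tcp_pos']
    p=p.astype(int); m=(d>0)&(p[...,1]>p[...,0]+12)&(p[...,1]>p[...,2])&(np.hypot(P[...,0]-.52,P[...,1]-.28)<.17)&(P[...,2]>.004)&(P[...,2]<.16)
    Q=P[m]; n_=np.array([.803,.596]); a=np.array([.635,.348]); D=Q[:,:2]-a
    return np.c_[D@n_, D@[-n_[1],n_[0]], Q[:,2]]*1000
E
sed -i "s/Q=green('scene')/Q=wgreen('pics\/wl.png')/" chk.py
python3 chk.py
```

```text
x,y,z pct [[-223.0, -31.0, 118.0], [-197.0, 14.0, 129.0], [-175.0, 58.0, 132.0]]
85 389 [-226. -224. -222.]
105 130 [-234. -218. -207.]
125 45489 [-221. -197. -176.]
```

```bash
cat > chk.py <<'E'
from h import *
Q=wgreen('pics/wl.png')
if len(Q):
    T=Q[Q[:,2]>100] if (Q[:,2]>100).sum()>300 else Q[(Q[:,2]>42)]
    A=np.c_[T[:,:2],np.ones(len(T))]
    s=np.linalg.lstsq(A,T[:,2],rcond=None)[0]; print('slope x deg',np.degrees(np.arctan(s[0])),'n',len(T))
    print('x,y,z pct',np.percentile(T,[1,50,99],axis=0).round(1).tolist())
    b=cv2.minAreaRect(T[:,:2].astype(np.float32)); print(b)
o=r.get_obs(); d=o['tcp_pos'][:2]-[.635,.348]; print('tcp rail x,y',d@[.803,.596]*1000,d@[-.596,.803]*1000,o['tcp_pos'][2],o['contact_force'])
E
python3 chk.py
```

```text
slope x deg -4.768666906132787 n 45715
x,y,z pct [[-222.7, -30.7, 126.0], [-197.3, 14.0, 129.0], [-175.1, 58.3, 131.8]]
((-205.69410705566406, 14.050483703613281), (92.15489196777344, 61.97801971435547), 88.2850341796875)
tcp rail x,y -236.38324086765664 10.997192359806114 0.08133814113341772 [ 0.44786579 -0.56062896  0.06010295]
```

It tilts about 5° and hasn't slid. Continuing.

Request:
arm_command:
  plan: "0.004 0 0 0; 0.004 0 0 0; 0.004 0 0 0; 0.004 0 0 0; 0.004 0 0 0; 0.003 0 0 0; 0.003 0 0 0; 0.002 0 0 0; 0.002 0 0 0; 0.002 0 0 0; 0.002 0 0 0; 0 0 0 0; 0 0 0 0; 0 0 0 0"

```text
clock: 8.3
tcp_pos: [0.4666, 0.2355, 0.0814]
orientation: [2.996, 0.946, -0.0]
contact_force: [0.1, 0.3, -0.0]
grip_width: 0.0426
gripper_force: 0.0
```

```bash
python3 chk.py
```

```text
slope x deg 0.16749108538388496 n 41845
x,y,z pct [[-180.1, -33.4, 47.2], [-124.8, 11.8, 48.9], [-79.8, 56.1, 50.6]]
((-130.21450805664062, 12.124191284179688), (93.60994720458984, 103.48050689697266), 88.3278579711914)
tcp rail x,y -202.28800152768954 10.092059388622257 0.08139064971658948 [-0.82039464  0.19114683  0.05110302]
```

Run:
```python
from h import *
p,d=eyes.grab_frame('top'); cv2.imwrite('pics/t4.png',cv2.resize(p[120:320,220:500,::-1],None,fx=2.8,fy=2.8,interpolation=cv2.INTER_CUBIC))
```

```text
(no output)
```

View pics/t4.png

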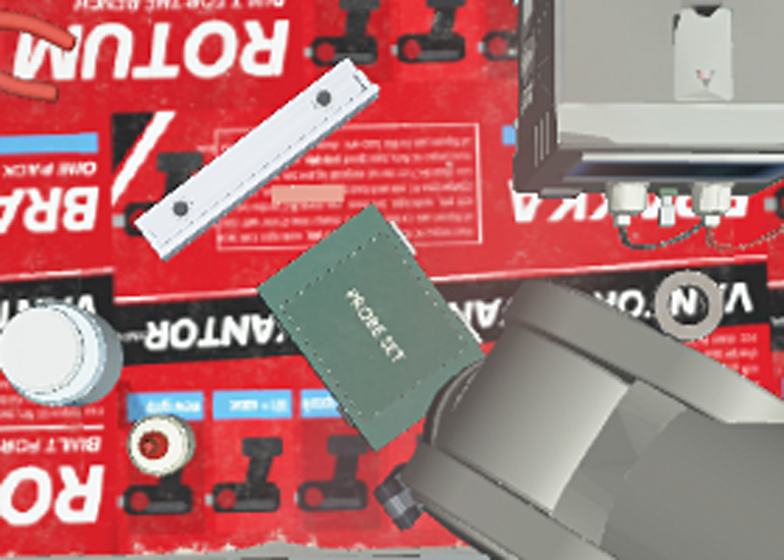

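View pics/wl.png

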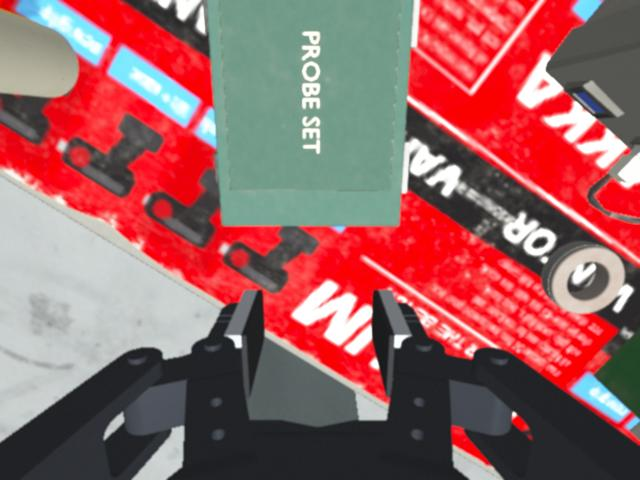

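The case lies lid up ("PROBE SET" legible). Its near end is about 20 mm ahead of the TCP, and its far corners in the crop are at (260,290) and (372,208), still short of the rail. I'll back off, square the yaw and lower behind it.

Request:
arm_command:
  plan: "-0.014 -0.002 0 -1.2; 0 0 0.03 0; 0 0 0.03 0; 0 0 0 0"

```text
clock: 8.9
tcp_pos: [0.4517, 0.2278, 0.0199]
orientation: [2.984, 0.978, -0.007]
contact_force: [-0.4, -0.6, 0.3]
grip_width: 0.0427
gripper_force: 0.0
```

Request:
arm_command:
  plan: "0 0 0.007 0; 0 0 0.007 0; 0 0 0.006 0; 0 0 0 0"

```text
clock: 9.4
tcp_pos: [0.4538, 0.2291, 0.0012]
orientation: [2.986, 0.977, -0.001]
contact_force: [-0.3, 0.3, 0.6]
grip_width: 0.0427
gripper_force: 0.0
```

```bash
python3 chk.py
python3 - <<'E'
from h import *
o=r.get_obs(); print(o['contact_force'],R.from_rotvec(o['orientation']).as_matrix().round(3)[0])
p,d=eyes.grab_frame('top'); P=cloud('top',d)*1000; v,u=np.mgrid[:480,:640]
m=(u>255)&(u<365)&(v>130)&(v<225)&(P[...,2]>21)&(P[...,2]<33)&(p.min(-1)>110)
q=P[m][:,:2].astype(np.float32); b=cv2.minAreaRect(q); print(len(q),b)
vx,vy,x,y=cv2.fitLine(q,cv2.DIST_HUBER,0,.01,.01).ravel(); print('rail yaw',np.degrees(np.arctan2(-vx,vy)),x,y)
m=(p[...,1].astype(int)>p[...,0].astype(int)+12)&(P[...,2]>44)&(P[...,2]<54)&(np.hypot(P[...,0]-530,P[...,1]-270)<120)
q=P[m][:,:2]; D=q-[635,348]; X=D@[.803,.596]; Y=D@[-.596,.803]; print('case X range',np.percentile(X,[.5,99.5]),np.percentile(Y,[.5,99.5]))
E
```

```text
slope x deg 0.4300551827840185 n 77599
x,y,z pct [[-180.7, -32.5, 47.3], [-144.5, 12.2, 48.9], [-115.1, 56.8, 50.5]]
((-147.8165283203125, 13.121772766113281), (94.59710693359375, 68.71004486083984), 88.79521942138672)
tcp rail x,y -216.19513338277565 12.478065001923353 0.0013530791397546524 [ 0.42693148 -0.39076896 -0.34586242]
[ 0.42693148 -0.39076896 -0.34586242] [ 0.807  0.591 -0.   ]
349 ((639.2310180664062, 352.1969299316406), (6.607491970062256, 179.14097595214844), 36.44963073730469)
rail yaw -143.56197 638.53705 352.35544
case X range [-179.75122966  -54.34738271] [-34.22725511  57.0601157 ]
```

Request:
arm_command:
  plan: "0.008 0 0 0; 0.006 0 0 0; 0.005 0 0 0; 0.005 0 0 0; 0.005 0 0 0; 0.005 0 0 0; 0.005 0 0 0; 0.005 0 0 0; 0.005 0 0 0; 0 0 0 0"

```text
clock: 10.75
tcp_pos: [0.4942, 0.2588, 0.0016]
orientation: [-2.985, -0.977, -0.002]
contact_force: [0.4, 0.0, 0.5]
grip_width: 0.0423
gripper_force: 0.0
```

```bash
cat > chk2.py <<'E'
from h import *
o=r.get_obs(); d=o['tcp_pos'][:2]-[.635,.348]; print('tcp rail x,y',d@[.803,.596]*1000,d@[-.596,.803]*1000,o['contact_force'])
p,d=eyes.grab_frame('top'); cv2.imwrite('pics/tl.png',cv2.resize(p[120:260,230:430,::-1],None,fx=4,fy=4,interpolation=cv2.INTER_CUBIC))
P=cloud('top',d)*1000
m=(p[...,1].astype(int)>p[...,0].astype(int)+12)&(P[...,2]>44)&(P[...,2]<54)&(np.hypot(P[...,0]-560,P[...,1]-300)<140)
q=P[m][:,:2]; D=q-[635,348]; X=D@[.803,.596]; Y=D@[-.596,.803]; print('case X range',np.percentile(X,[.5,99.5]),np.percentile(Y,[.5,99.5]),len(q))
# far edge slope: max X per Y bin
B=[(y,np.percentile(X[(Y>y)&(Y<y+8)],97)) for y in range(-25,50,8) if ((Y>y)&(Y<y+8)).sum()>10]
print('far edge tilt deg',np.degrees(np.polyfit(*zip(*B),1)[0]),np.round([b[1] for b in B],1))
E
python3 chk2.py
```

```text
tcp rail x,y -166.20038570051742 12.317283341593987 [0.35019923 0.0019603  0.45302435]
case X range [-138.25373355  -27.74505124] [-32.29739922  58.26164442] 2807
far edge tilt deg -0.6011997999187016 [-29.8 -30.5 -30.2 -29.9 -29.8 -30.6 -30.2 -30.9 -30.7 -30.6]
```

Request:
arm_command:
  plan: "0.005 0 0 0; 0.005 0 0 0; 0.005 0 0 0; 0.004 0 0 0; 0.002 0 0 0; 0.002 0 0 0; 0 0 0 0"

```text
clock: 11.68
tcp_pos: [0.5124, 0.272, 0.0014]
orientation: [-2.985, -0.977, -0.001]
contact_force: [-1.5, -0.1, -0.1]
grip_width: 0.0429
gripper_force: 0.3
```

Request:
arm_command:
  plan: "0.001 0 0 0; 0.001 0 0 0; 0.001 0 0 0; 0 0 0 0"

```text
clock: 12.18
tcp_pos: [0.5147, 0.2737, 0.0014]
orientation: [-2.986, -0.977, -0.001]
contact_force: [-1.5, -0.5, -0.2]
grip_width: 0.0429
gripper_force: 0.5
```

```bash
python3 chk2.py
```

```text
tcp rail x,y -140.87501887587425 11.981172267794172 [-1.45330948 -0.53888938 -0.17556452]
case X range [-99.78114521  -2.19775792] [-32.68846049  58.08043597] 2444
far edge tilt deg -0.4452966684156806 [-4.4 -4.4 -3.8 -4.9 -3.8 -4.4 -4.8 -4.7 -4.7 -4.8]
```

Request:
arm_command:
  plan: "0.001 0 0 0; 0.001 0 0 0; 0 0 0 0"

```text
clock: 12.6
tcp_pos: [0.5163, 0.2749, 0.0014]
orientation: [-2.986, -0.977, -0.001]
contact_force: [-0.0, -0.4, -0.4]
grip_width: 0.0428
gripper_force: 0.5
```

Request:
arm_command:
  plan: "0.001 0 0 0; 0.001 0 0 0; 0 0 0 0"

```text
clock: 12.98
tcp_pos: [0.5179, 0.276, 0.0014]
orientation: [-2.986, -0.977, -0.001]
contact_force: [-0.1, -0.6, -0.3]
grip_width: 0.0427
gripper_force: 0.5
```

Request:
arm_command:
  plan: "0.001 0 0 0; 0.001 0 0 0; 0 0 0 0"

```text
clock: 13.35
tcp_pos: [0.5179, 0.276, 0.0012]
orientation: [2.984, 0.977, -0.005]
contact_force: [-6.4, -3.9, 5.2]
grip_width: 0.0429
gripper_force: 3.6
```

Request:
arm_command:
  plan: "0.001 0 0 0; 0.001 0 0 0; 0 0 0 0"

```text
clock: 13.72
tcp_pos: [0.5179, 0.2759, 0.0008]
orientation: [2.982, 0.976, -0.01]
contact_force: [-10.5, -7.3, 9.5]
grip_width: 0.0428
gripper_force: 6.2
```

```bash
python3 chk2.py
```

```text
tcp rail x,y -137.02056528614997 11.9336940531998 [-10.51399684  -7.27014455   9.5296329 ]
case X range [-89.94734819   2.12677275] [-32.76928806  58.06340464] 2298
far edge tilt deg -0.3888734660136855 [ 0.4 -0.3 -0.1  0.1  0.4  0.5 -0.  -1.  -0.4 -0. ]
```

Request:
arm_command:
  plan: "0.001 0 0 0; 0 0 0 0; -0.002 0 0 0; -0.003 0 0 0; -0.005 0 0 0; -0.01 0 0 0; -0.02 0 0 0; -0.02 0 0 0; 0 0 -0.04 0; 0 0 -0.05 0; 0 0 -0.05 0; -0.02 0.04 -0.05 0; -0.02 0.05 0 0; 0 0.05 0 0; 0 0.05 0 0; 0 0 0 0"

```text
clock: 15.78
tcp_pos: [0.5546, 0.0646, 0.1875]
orientation: [2.988, 0.965, 0.0]
contact_force: [-0.8, 1.2, 0.7]
grip_width: 0.0431
gripper_force: 0.0
```

```bash
python3 chk2.py
python3 - <<'E'
from h import *
p,d=eyes.grab_frame('scene'); cv2.imwrite('pics/s9.png',cv2.resize(p[190:340,230:430,::-1],None,fx=4,fy=4,interpolation=cv2.INTER_CUBIC))
E
```

```text
tcp rail x,y -233.45237204492503 -179.6467921519259 [-0.83415321  1.22600726  0.69170869]
case X range [-124.35030673    1.99417483] [-32.74635565  57.9341006 ] 3641
far edge tilt deg 0.1417965161168124 [-1.9 -1.6 -1.2 -1.5 -1.  -1.3 -1.3 -1.9 -1.5 -1.3]
```

View pics/tl.png

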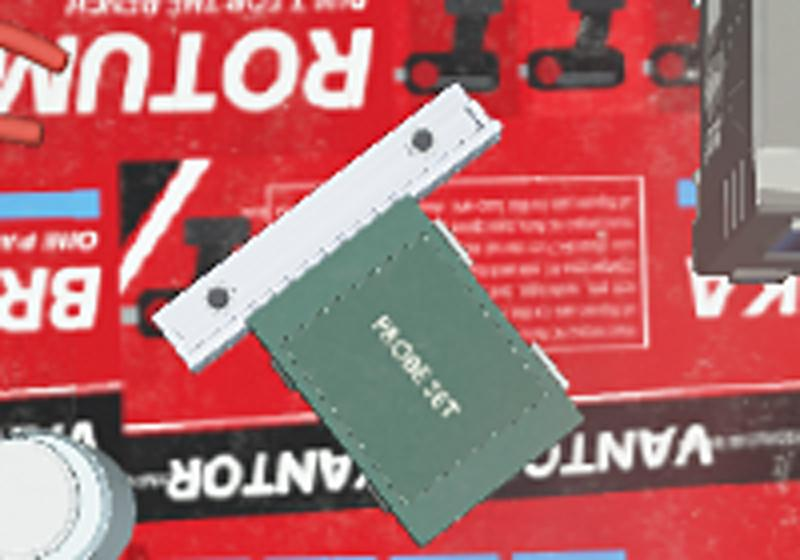

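View pics/s9.png

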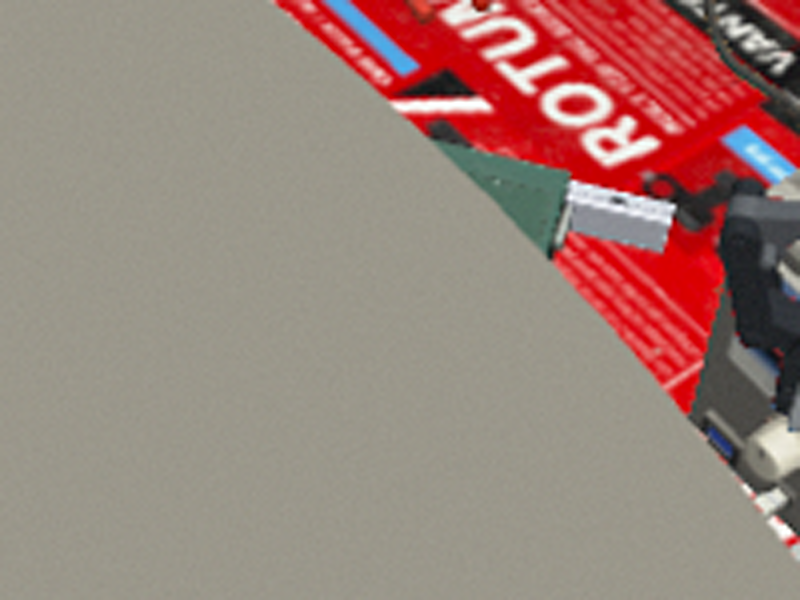

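The case lies against the rail. In the top view its far edge, (248,322) to (405,198), meets the rail face with no gap. The gripper ended near the power supply, so I'll move it clear.

Request:
arm_command:
  plan: "-0.02 -0.03 0 0; -0.02 -0.03 0 0; -0.02 -0.03 -0.02 0; 0 0 0 0; 0 0 0 0"

```text
clock: 16.5
tcp_pos: [0.4513, 0.1071, 0.2081]
orientation: [2.984, 0.979, 0.001]
contact_force: [-0.3, -0.4, -0.1]
grip_width: 0.0427
gripper_force: 0.0
```

```bash
python3 chk2.py
python3 - <<'E'
from h import *
o=r.get_obs(); print(o['tcp_pos'],o['contact_force'],np.abs(o['qvel']).max())
print(ticket.hand_in())
E
```

```text
tcp rail x,y -291.0988180789686 -83.99135420689265 [-0.33116021 -0.43739258 -0.09833565]
case X range [-124.33569165    1.90363227] [-32.95513359  57.9471183 ] 3639
far edge tilt deg 0.20517116069456284 [-1.8 -1.6 -1.  -1.7 -1.  -0.8 -1.2 -1.8 -1.1 -1.3]
[0.45151529 0.10671697 0.20782901] [-0.12994474 -0.36952989 -0.06604547] 0.01717149935915309
the job is handed in; nothing more can be done
None
```

The case was tipped onto its base, lid up, and pushed against the rail. It looks flush in the top camera view and measured square to about 0.2°; the arm finished clear, and I handed the job in at about 16.6 s.

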